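Block-to-slide pointing check

ROBOT

A 6-joint arm with a two-finger parallel gripper is mounted at the origin on the work surface. World frame = base frame: x ahead of the robot, y to its left, z up, the work surface at z = 0. Lengths are in m, angles in degrees, forces in N, time in s.
With the tool pointing down it reaches from about 0.4 to 0.825 m from the base axis. Payload 7 kg.
Tool frame: the origin (TCP) lies between the finger pads, 19 mm behind the fingertips; this is the grasp point; z points along the fingers, y is the line along which they close (so a half turn about z gives the same grasp; the last joint's range is limited). The gripper opens to 88 mm and grips with 3 to 60 N. Pads are 19 mm wide; open, the fingers measure 130 mm over their backs; the gripper's body (78 mm by 193 mm) begins 47 mm behind the grasp point.
Start: joints at [16.507, 20.546, 0.682, 0, -70.136, -16.507], TCP at [0.675, -0, 0.245] pointing down, gripper open.
Joint ranges: [-176.03, 176.03], [-82.01, 121.73], [-58.28, 71.71], [-173.87, 95.51], [-174.79, -0.11], [-173.66, 173.66]. Speed limits (degrees/s): [136.94, 136.94, 172.46, 180, 180, 180].

INTERFACE

Orientations are given as [roll, pitch, yaw] about the fixed x, y, z axes, in that order (R = Rz(yaw) Ry(pitch) Rx(roll)).
In Python, from plant import ctrl gives the robot as it stands.
- The arm moves only by the tool arm_command, never from a script. Its argument "steps" is a list of rows, each an object with "translation": the shift along the tool's x, y, z in mm, a list of three; "rotation": the turn, a rotation vector about the tool's x, y, z in units of 5 degrees (1.0 is 5 degrees), a list of three; "claw": the finger opening in mm, from 0 to 87.6. In form: [{"translation": [x, y, z], "rotation": [rx, ry, rz], "claw": claw}, ...]. A call has 1 to 5 rows; each row is the pose to reach, as a shift and turn from the pose commanded when the call began, along the tool's axes at that moment; what a row does not reach only later rows make up. A row lasts 1/10 s, in which the tool goes at most 50 mm and 8.59 degrees, less where a joint would pass 70% of its speed; a pose out of reach is approached as far as the arm can. A call with a gripper value outside its range is refused whole. The fingers move at their own pace and stop on an object; the grip force is fixed at half the most. Time passes only in rows, so rows that repeat a pose let the fingers close. It gives the time, the measured TCP pose, the force, the opening and the grip force at its end, in the units of the state.
- ctrl.get_obs(): the state, without advancing time (a new reading comes with each control period).
- ctrl.snapshot(name): name is "scene" or "side" or "wrist"; returns (picture, depth): 400x640x3 uint8, red, green, blue; 400x640 float32, m along the optical axis (not along the pixel's ray), 0 where there is no reading.
- ctrl.calibration(name): a dict with "vertical_fov" (degrees; the focal length in pixels is half the picture's height over the tangent of half this angle, whatever the lens; pixels are square), "cx", "cy" (the principal point, pixels), "k1" (the pictures are not rectified: a ray, as slopes to the right and down, at radius r is drawn at 1 + k1 r^2 times it, then the intrinsics apply), "rvec" (rotation vector, rad) and "tvec" (3), from world to camera coordinates, as OpenCV has them; the wrist camera has in their place "hand_eye" (4x4, takes a point from camera to tool coordinates, whose origin is the TCP and whose axes are the flange's). Camera axes: x right, y down, z forward; pixel columns grow to the right and rows downward; lengths in m; the calibration is good to about 2 mm. A picture is of the moment at which its call begins: read the wrist's pose just before it. calibration takes no time and is no camera call.
- ctrl.close_job(): hands the job in; it is judged then, once.
The state is a dict: "clock": time; "joint_pos": joint angles; "qvel": joint speeds; "tau": joint torques, N m; "tool_pos": TCP position; "orientation": TCP orientation; "force": force on the tool from outside, world axes, zero at the start; "moment": the same for the moment, N m; "opening": finger opening in m; "gripper_force": force on a finger pad.
Only numpy, scipy, OpenCV 4.12 (cv2) and the standard library are available. Lean on these libraries where they do the work, as an engineer would, in place of code of your own. Each camera call takes 0.05 s, during which the arm holds its last target. There are 200 camera calls.

TASK

Make the pointing check that the yellow slide belongs to the yellow wax block: press the green end of the light plate's rocker switch to turn the light on, then point with the fingertips at the middle of the yellow block on the cold plate, holding 1 to 3 cm above it for two seconds, and then point in the same way at the yellow writing end of the slide on the light plate and finish there, still pointing. Do not touch any block or slide; grasp and lift nothing, and leave everything else in its place.

Things in the scene. Friction and masses are not known exactly. Their poses are not given: they have to be found in the camera images.
- rocker (a joint): rocker switch of the light plate, in rad: 0 = off, 0.30 = fully on (counts as on above 0.2). It turns about a level axis along the light plate's x and stays where it is left; about 2 N on the green end tips it.
- rocker_on_end (a point): middle of the upper face of the rocker's green end, raised while off, sloping up outwards by 0.30 rad. Rocker: 24 mm (plate x) by 36 mm (plate y), pivot at its middle, 12.5 mm from this point; green half to the plate's -y side, black half to +y. Fully on, the green face lies level, 40 mm above the table, about 4 mm lower than before. Black bezel round it: rim 36 mm above the table.
- block_yellow_top (a point): centre of the upper face of the yellow block, 12 mm above the surface it lies on.
- slide_yellow_label (a point): centre of the upper face of the yellow writing end (22 by 26 mm) of the yellow slide, 32 mm above the table.
- light_plate: LED slide viewer, fixed, grey, 190 (x) by 210 (y) mm, white panel 30 mm and front bar 28 mm above the table. Origin: centre of its underside, on the table; -x side is the front, the switch 67 mm in front of the centre. Five slides lie on its white panel, lengthwise along x, 36 mm apart, between ribs 3 mm high, in any order. It stands left or right of the cold plate, turned by up to 0.2 rad.
- cold_plate: cold plate for wax blocks, fixed, white housing 190 (x) by 210 (y) mm with an aluminium surface on top, 55 mm above the table. Origin: centre of its underside, on the table. Five blocks lie on it, in any order, at least 45 mm from centre to centre.
- block_yellow: yellow wax block, loose, 11 to 22 g: a yellow plastic cassette, 40 (its x) by 28 (its y) by 6 mm, with slots in its back, lying on its cream wax (6 mm) face down on the cold plate; 12 mm high in all. Origin: centre of its underside.
- block_blue: blue wax block, loose, 11 to 22 g: a blue plastic cassette, 40 (its x) by 28 (its y) by 6 mm, with slots in its back, lying on its cream wax (6 mm) face down on the cold plate; 12 mm high in all. Origin: centre of its underside.
- block_green: green wax block, loose, 11 to 22 g: a green plastic cassette, 40 (its x) by 28 (its y) by 6 mm, with slots in its back, lying on its cream wax (6 mm) face down on the cold plate; 12 mm high in all. Origin: centre of its underside.
- block_white: white wax block, loose, 11 to 22 g: a white plastic cassette, 40 (its x) by 28 (its y) by 6 mm, with slots in its back, lying on its cream wax (6 mm) face down on the cold plate; 12 mm high in all. Origin: centre of its underside.
- block_pink: pink wax block, loose, 11 to 22 g: a pink plastic cassette, 40 (its x) by 28 (its y) by 6 mm, with slots in its back, lying on its cream wax (6 mm) face down on the cold plate; 12 mm high in all. Origin: centre of its underside.
- slide_yellow: glass microscope slide with a pink stained section and a yellow writing end, 76 (its x) by 26 by 1.7 mm, lying on the light plate. Origin: centre of its underside; the writing end is its last 22 mm towards -x, centred 27 mm from the origin.
- slide_blue: glass microscope slide with a pink stained section and a blue writing end, 76 (its x) by 26 by 1.7 mm, lying on the light plate. Origin: centre of its underside; the writing end is its last 22 mm towards -x, centred 27 mm from the origin.
- slide_green: glass microscope slide with a pink stained section and a green writing end, 76 (its x) by 26 by 1.7 mm, lying on the light plate. Origin: centre of its underside; the writing end is its last 22 mm towards -x, centred 27 mm from the origin.
- slide_white: glass microscope slide with a pink stained section and a white writing end, 76 (its x) by 26 by 1.7 mm, lying on the light plate. Origin: centre of its underside; the writing end is its last 22 mm towards -x, centred 27 mm from the origin.
- slide_pink: glass microscope slide with a pink stained section and a pink writing end, 76 (its x) by 26 by 1.7 mm, lying on the light plate. Origin: centre of its underside; the writing end is its last 22 mm towards -x, centred 27 mm from the origin.
- brush: slim section brush, loose, dark wooden handle, 170 mm long, 9 mm thick, lying across the table beyond the plates.
- forceps: steel forceps, loose, 110 mm long, 6 mm high, lying on the table between the plates.
- staining_jar: staining jar with a blue lid, loose, 70 by 70 mm, 109 mm high, standing at the far side, beyond the plates; origin: centre of its underside.
Not all that is in view belongs to the job. Several things have the shape of the forceps; the one meant has the colours described above. There is more than one size of the block_pink; the one meant has the size given above.

How it is judged (in metres and radians):
On the way, in this order (a step that is already met when the one before it is completed fails the run):
1. the light plate's rocker switch is pressed over to on (value of joint rocker above 0.2 rad), for 0.1 s.
2. the fingertips point at the yellow block, just above its middle, and dwell (horizontal distance between the grasp point and block_yellow_top below 0.014 m and z of the grasp point in the frame of block_yellow_top between 0.021 and 0.07 m and value of joint rocker above 0.2 rad), for 1.5 s.
3. the fingertips point at the yellow slide's writing end, just above it, and dwell (horizontal distance between the grasp point and slide_yellow_label below 0.013 m and z of the grasp point in the frame of slide_yellow_label between 0.021 and 0.07 m and value of joint rocker above 0.2 rad), for 1 s.
At the end, for the whole second after the job is handed in: Rocker above 0.2 rad (on); the tool point, 19 mm behind the fingertips, is 21 to 70 mm above the yellow writing end and within 13 mm of its centre from above (block: 14 mm); nothing touched; blocks within 6 mm, brush, forceps and jar within 10 mm of their starts, at rest (all of step 3 and distance of each of block_yellow, block_blue, block_green, block_white, block_pink from where it was at the start of the episode below 0.006 m and distance of each of brush, forceps, staining_jar from where it was at the start of the episode below 0.01 m and linear speed of each of block_yellow, block_blue, block_green, block_white, block_pink, brush, forceps, staining_jar below 0.02 m/s).
It fails at once if the robot touches a block or a slide (contact force between any of the fingers, the arm and block_yellow above 0.3 N or contact force between any of the fingers, the arm and block_blue above 0.3 N or contact force between any of the fingers, the arm and block_green above 0.3 N or contact force between any of the fingers, the arm and block_white above 0.3 N or contact force between any of the fingers, the arm and block_pink above 0.3 N or contact force between any of the fingers, the arm and slide_yellow above 0.3 N or contact force between any of the fingers, the arm and slide_blue above 0.3 N or contact force between any of the fingers, the arm and slide_green above 0.3 N or contact force between any of the fingers, the arm and slide_white above 0.3 N or contact force between any of the fingers, the arm and slide_pink above 0.3 N).
It fails at once if a block is shifted or lifted (distance of any of block_yellow, block_blue, block_green, block_white, block_pink from where it was at the start of the episode above 0.006 m).
It fails at once if the brush, forceps or staining jar is shifted or lifted (distance of any of brush, forceps, staining_jar from where it was at the start of the episode above 0.01 m).
It also fails if it takes over 50 s, if anything falls off the work surface, if the arm or the gripper's body presses on something with over 40 N, if the wrist force passes 120 N, or if a joint passes its speed limit or range.

## Working session

There is one attempt and no reset: what is moved stays moved. The work goes in short steps, Python scripts to look and compute and a tool call to move; the robot and the scene stay as the last step left them, time stands still between calls to the robot, and variables do not carry over. Pictures are saved under pics/ and viewed, at most 10 in all, crops included, and the job is handed in when it is done.

Besides the shell and the picture viewer there is one more tool, called as a command line: name --argument value ..., lists and objects as JSON in quotes. arm_command: Moves the arm, as the interface text tells. Its arguments: {"type":"object","properties":{"steps":{"type":"array"}},"required":["steps"]}

```bash
mkdir -p pics; cat > h.py <<'E'
import numpy as np, cv2
from plant import ctrl
from scipy.spatial.transform import Rotation as R
def snap(n,f=None):
    o=ctrl.get_obs(); p,d=ctrl.snapshot(n)
    if f: cv2.imwrite('pics/'+f,p[:,:,::-1])
    return o,p,d
def cam(n,o):
    c=ctrl.calibration(n)
    if 'hand_eye' in c:
        T=np.eye(4); T[:3,:3]=R.from_euler('xyz',o['orientation'],degrees=True).as_matrix(); T[:3,3]=o['tool_pos']
        T=T@np.array(c['hand_eye'])
    else:
        M=cv2.Rodrigues(np.array(c['rvec'],float))[0]; T=np.eye(4); T[:3,:3]=M.T; T[:3,3]=-M.T@np.array(c['tvec']).ravel()
    f=200/np.tan(np.radians(c['vertical_fov'])/2)
    return c,T,f
def ray(n,o,uv):
    c,T,f=cam(n,o); uv=np.atleast_2d(uv).astype(float)
    s=(uv-[c['cx'],c['cy']])/f; q=s.copy()
    for _ in range(20): q=s/(1+c['k1']*(q**2).sum(1,keepdims=True))
    return T[:3,3],np.c_[q,np.ones(len(q))]@T[:3,:3].T
def onz(n,o,uv,z):
    C,D=ray(n,o,uv); return C+D*((z-C[2])/D[:,2:])
def dep(n,o,uv,d):
    C,D=ray(n,o,uv); uv=np.atleast_2d(uv).astype(int); return C+D*d[uv[:,1],uv[:,0]][:,None]
E
python3 - <<'E'
from h import *
a=[snap(n,n+'0.png') for n in('scene','side','wrist')]
print(a[0][0])
cv2.imwrite('pics/sw.png',cv2.resize(np.vstack([x[1] for x in a[:2]])[:,:,::-1],(480,600)))
E
```

```text
{'clock': 0.0, 'joint_pos': array([ 1.65069794e+01,  2.05910758e+01,  6.34038468e-01, -2.07437232e-02,
       -7.01377982e+01, -1.65081512e+01]), 'qvel': array([-0.03405717,  0.06185703, -0.03893021,  0.02209654, -0.08913518,
        0.07022853]), 'tau': array([-8.00930356e-04, -5.82726967e+01,  2.93058443e+01,  6.99745238e+00,
        6.93249181e-03, -2.06530804e-04]), 'tool_pos': array([ 6.74529401e-01, -2.31337155e-05,  2.44426788e-01]), 'orientation': array([ 1.79903532e+02, -8.25369039e-03, -9.00082289e+01]), 'force': array([-0.53431036,  0.87808032, -0.04433543]), 'moment': array([-0.01701602, -0.00455399,  0.00415292]), 'gripper_force': 0.0, 'opening': 0.08761278376758246}
```

View pics/scene0.png

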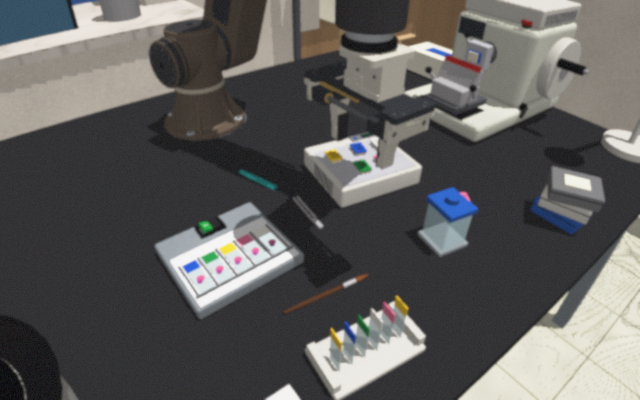

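View pics/wrist0.png

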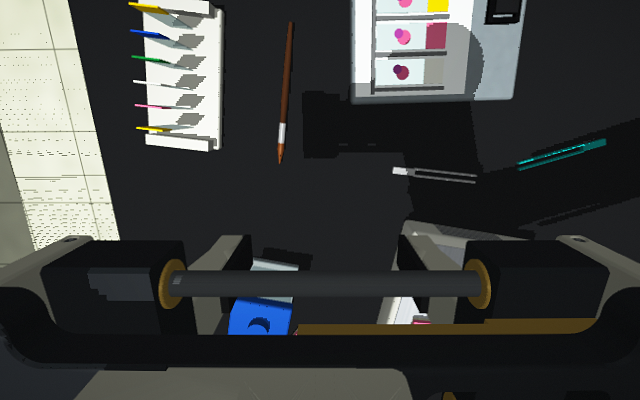

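The scene view shows the light plate with the yellow label at about (228,248) and the green rocker end at (206,227). The cold plate has the yellow block at about (333,156). The wrist view shows part of the light plate, with yellow at (437,5).

```bash
python3 - <<'E'
from h import *
o,p,d=snap('scene')
print(onz('scene',o,[[228,248],[269,243],[191,267]],.032), onz('scene',o,[206,227],.044), onz('scene',o,[[333,156],[358,148],[362,166]],.067))
print(dep('scene',o,[[228,248],[206,227],[333,156]],d))
# corners of both plates
print(onz('scene',o,[[155,245],[245,204],[302,255],[203,312]],.028), onz('scene',o,[[304,165],[345,200],[420,172]],.055))
E
```

```text
[[ 0.55626375 -0.19477145  0.032     ]
 [ 0.58891579 -0.12776265  0.032     ]
 [ 0.56022572 -0.26829408  0.032     ]] [[ 0.49365066 -0.20754659  0.044     ]] [[0.46792801 0.11553562 0.067     ]
 [0.47484415 0.18396054 0.067     ]
 [0.53677167 0.14146281 0.067     ]]
[[ 0.55328608 -0.19372166  0.02894597]
 [ 0.49270291 -0.20726993  0.04315363]
 [ 0.46689916  0.1163767   0.06615999]]
[[ 0.46564161 -0.3012021   0.028     ]
 [ 0.45788249 -0.10676151  0.028     ]
 [ 0.64613129 -0.09401947  0.028     ]
 [ 0.65617865 -0.28987577  0.028     ]] [[0.444508   0.05215362 0.055     ]
 [0.5951033  0.04600154 0.055     ]
 [0.61647279 0.24192452 0.055     ]]
```

View pics/side0.png

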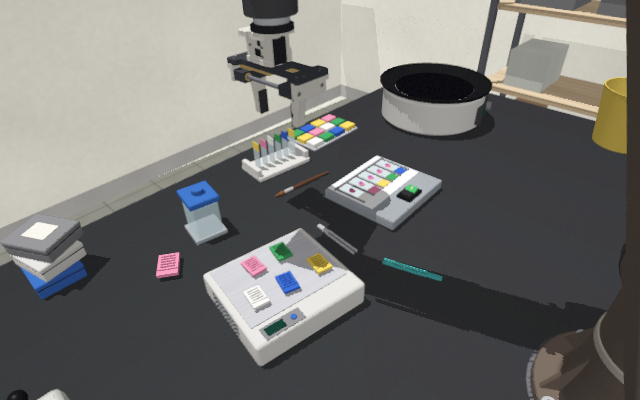

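The side view shows the green rocker end at about (412,188), the yellow label at about (380,175) and the yellow block at about (319,262). Next I measure by colour mask in both views.

```bash
python3 - <<'E'
from h import *
for n,g in (('scene',((206,227,.044),(228,248,.032),(333,156,.067))),('side',((412,188,.044),(380,175,.032),(319,262,.067)))):
    o,p,d=snap(n); h=cv2.cvtColor(p,cv2.COLOR_RGB2HSV)
    for (u,v,z),(lo,hi) in zip(g,((45,80),(18,33),(18,33))):
        m=cv2.inRange(h,(lo,100,60),(hi,255,255)); k,L,s,c=cv2.connectedComponentsWithStats(m)
        i=[i for i in range(1,k) if np.hypot(*(c[i]-[u,v]))<16 and s[i,4]>12]
        for j in i: print(n,s[j],c[j].round(1),onz(n,o,c[j],z).round(4))
E
```

```text
scene [198 221  16  12 133] [205.5 226.2] [[ 0.4911 -0.2074  0.044 ]]
scene [220 243  16  11 103] [227.5 248.2] [[ 0.5563 -0.1957  0.032 ]]
scene [325 150  17  12 129] [333.  155.2] [[0.4654 0.1175 0.067 ]]
side [405 185  13   9  65] [411.3 188.8] [[ 0.4801 -0.1984  0.044 ]]
side [377 179  13   8  57] [383.1 182.7] [[ 0.5518 -0.1922  0.032 ]]
side [307 253  25  21 305] [318.9 263.1] [[0.4559 0.1262 0.067 ]]
```

arm_command --steps '[{"translation": [30, 30, 0], "rotation": [0, 0, 0], "claw": 0}, {"translation": [60, 60, 0], "rotation": [0, 0, 0], "claw": 0}, {"translation": [80, 100, 0], "rotation": [0, 0, 0], "claw": 0}, {"translation": [100, 140, 0], "rotation": [0, 0, 0], "claw": 0}, {"translation": [100, 140, 0], "rotation": [0, 0, 0], "claw": 0}]'

```text
clock: 0.8
tool_pos: [0.5307, -0.1018, 0.246]
orientation: [180.0, 0.0, -90.1]
force: [1.5, -0.3, 0.8]
opening: 0.0532
gripper_force: 0.0
```

```bash
python3 - <<'E'
from h import *
o,p,d=snap('wrist','w1.png'); print(o['tool_pos'],o['orientation'],o['opening'])
E
```

```text
[ 0.53065083 -0.10183274  0.24602221] [ 1.79983823e+02  3.44563809e-02 -9.01167632e+01] 0.053186754422411324
```

View pics/w1.png

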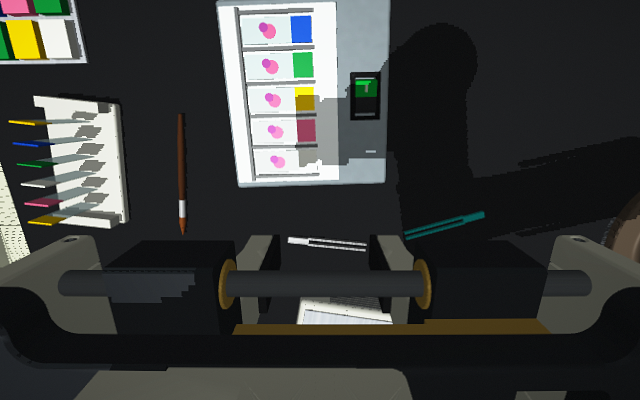

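The wrist view shows the whole light plate. The green rocker half is at about (366,88) and the yellow label at about (304,99), half in shadow.

```bash
python3 - <<'E'
from h import *
o,p,d=snap('wrist'); h=cv2.cvtColor(p,cv2.COLOR_RGB2HSV)
def f(lo,hi,box,z,s=90,v=25):
    m=cv2.inRange(h,(lo,s,v),(hi,255,255)); k=np.zeros_like(m); x0,y0,x1,y1=box; k[y0:y1,x0:x1]=m[y0:y1,x0:x1]
    r=cv2.boundingRect(k); q=cv2.minAreaRect(cv2.findNonZero(k)); print(r,q)
    pts=cv2.boxPoints(q)+0; P=onz('wrist',o,pts,z); print(P.round(4).tolist(),'ctr',P.mean(0).round(4)); 
    print('depth',np.median(dep('wrist',o,cv2.findNonZero(k)[:,0],d),axis=0).round(4)); return P.mean(0)
f(45,80,(350,72,382,122),.044)
y=f(18,35,(288,80,320,116),.032)
b=f(100,125,(288,10,316,48),.032); g=f(45,80,(288,48,318,82),.032)
print((y-g),(g-b))
# rocker/bezel: dark rectangle corners
print(onz('wrist',o,[[350,72],[381,71],[381,120],[350,120]],.036).round(4))
# light-plate corners
print(onz('wrist',o,[[388,0],[385,184],[239,187]],.028).round(4))
print(p[70:124:3,366].tolist())
E
```

```text
(357, 78, 23, 19) ((368.0, 87.0), (18.0, 22.0), 90.0)
[[0.4973, -0.2161, 0.044], [0.4731, -0.2161, 0.044], [0.4721, -0.1974, 0.044], [0.4967, -0.1974, 0.044]] ctr [ 0.4848 -0.2067  0.044 ]
depth [ 0.4853 -0.2059  0.0429]
(297, 86, 20, 24) ((306.5, 97.5), (23.0, 19.0), 90.0)
[[0.5646, -0.209, 0.032], [0.5428, -0.2089, 0.032], [0.5431, -0.1837, 0.032], [0.5653, -0.1837, 0.032]] ctr [ 0.5539 -0.1963  0.032 ]
depth [ 0.5534 -0.1959  0.0323]
(293, 15, 22, 27) ((303.5, 28.0), (26.0, 21.0), 90.0)
[[0.5669, -0.2807, 0.032], [0.5442, -0.2806, 0.032], [0.5445, -0.2553, 0.032], [0.5677, -0.2554, 0.032]] ctr [ 0.5558 -0.268   0.032 ]
depth [ 0.5561 -0.2681  0.0322]
(295, 52, 21, 25) ((305.0, 64.0), (24.0, 20.0), 90.0)
[[0.5658, -0.2444, 0.032], [0.5436, -0.2443, 0.032], [0.5438, -0.2195, 0.032], [0.5666, -0.2196, 0.032]] ctr [ 0.5549 -0.232   0.032 ]
depth [ 0.5549 -0.2321  0.0323]
[-0.0009946   0.03564418  0.        ] [-0.00088964  0.03604706  0.        ]
[[ 0.5045 -0.2232  0.036 ]
 [ 0.4698 -0.2242  0.036 ]
 [ 0.467  -0.1712  0.036 ]
 [ 0.5033 -0.1713  0.036 ]]
[[ 0.4646 -0.2959  0.028 ]
 [ 0.4561 -0.0923  0.028 ]
 [ 0.6428 -0.0886  0.028 ]]
[[154, 168, 174], [25, 26, 26], [62, 69, 71], [0, 84, 12], [13, 199, 63], [0, 82, 18], [6, 84, 25], [6, 85, 25], [6, 86, 24], [22, 17, 21], [19, 19, 20], [18, 19, 20], [18, 19, 19], [18, 19, 19], [44, 49, 50], [28, 31, 32], [5, 5, 5], [74, 82, 85]]
```

arm_command --steps '[{"translation": [40, 15, 20], "rotation": [0, 0, 0], "claw": 0}, {"translation": [80, 30, 40], "rotation": [0, 0, 0], "claw": 0}, {"translation": [106, 46, 70], "rotation": [0, 0, 0], "claw": 0}, {"translation": [106, 46, 110], "rotation": [0, 0, 0], "claw": 0}, {"translation": [106, 46, 110], "rotation": [0, 0, 0], "claw": 0}]'

```text
clock: 1.4
tool_pos: [0.4861, -0.206, 0.1307]
orientation: [179.5, 0.1, -90.1]
force: [-0.2, -0.5, 0.2]
opening: 0.0049
gripper_force: 0.0
```

arm_command --steps '[{"translation": [0, 0, 20], "rotation": [0, 0, 0], "claw": 0}, {"translation": [0, 0, 40], "rotation": [0, 0, 0], "claw": 0}, {"translation": [0, 0, 40], "rotation": [0, 0, 0], "claw": 0}, {"translation": [0, 0, 40], "rotation": [0, 0, 0], "claw": 0}, {"translation": [0, 0, 40], "rotation": [0, 0, 0], "claw": 0}]'

```text
clock: 1.9
tool_pos: [0.4905, -0.2058, 0.097]
orientation: [-179.9, -0.0, -89.9]
force: [0.2, 0.1, -0.2]
opening: 0.0004
gripper_force: 0.0
```

```bash
python3 - <<'E'
from h import *
o,p,d=snap('side'); print(o['tool_pos'],o['orientation'],o['opening'],o['force'])
w=snap('wrist')[1]
cv2.imwrite('pics/s2.png',np.vstack([cv2.resize(p[120:240,320:480],(560,420),interpolation=2),cv2.resize(w,(560,180))[:,:]])[:,:,::-1])
E
```

```text
[ 0.49050359 -0.20582502  0.09702407] [-1.79874227e+02 -2.80428380e-02 -8.99372036e+01] 0.00041654373156855775 [ 0.21391017  0.09569553 -0.21306166]
```

View pics/s2.png

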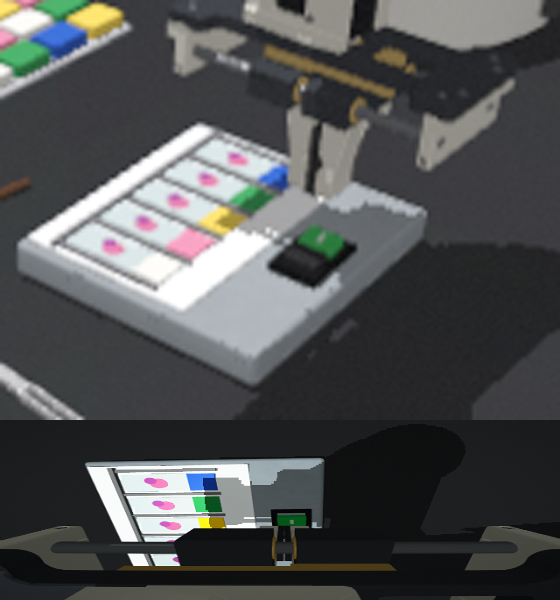

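The fingers are closed and hover over the green end; the wrist view still shows the green end at about (333,227) in full-size pixels. The arm is now still, so I measure again.

```bash
python3 - <<'E'
from h import *
o,p,d=snap('wrist','w3.png'); h=cv2.cvtColor(p,cv2.COLOR_RGB2HSV); print(o['tool_pos'])
for lo,hi,b,z in ((45,80,(300,190,370,260),.044),(18,35,(215,200,265,275),.032),(45,80,(215,150,262,218),.032),(100,125,(205,110,256,170),.032)):
    m=cv2.inRange(h,(lo,90,25),(hi,255,255)); k=np.zeros_like(m); k[b[1]:b[3],b[0]:b[2]]=m[b[1]:b[3],b[0]:b[2]]
    n=cv2.findNonZero(k)[:,0]; P=onz('wrist',o,n,z); Q=dep('wrist',o,n,d)
    print(cv2.boundingRect(k),P.min(0).round(4),P.max(0).round(4),np.median(Q,axis=0).round(4))
E
```

```text
[ 0.49002517 -0.20592964  0.09675333]
(316, 211, 34, 26) [ 0.4724 -0.2182  0.044 ] [ 0.4962 -0.1991  0.044 ] [ 0.4841 -0.21    0.0431]
(225, 217, 32, 24) [ 0.5426 -0.2092  0.032 ] [ 0.5654 -0.1902  0.032 ] [ 0.5534 -0.2009  0.0321]
(219, 170, 35, 35) [ 0.5433 -0.2452  0.032 ] [ 0.5663 -0.2195  0.032 ] [ 0.5546 -0.2327  0.0323]
(212, 118, 36, 39) [ 0.5446 -0.2812  0.032 ] [ 0.5674 -0.2553  0.032 ] [ 0.5558 -0.2685  0.0323]
```

arm_command --steps '[{"translation": [2, 5, 8], "rotation": [0, 0, 0], "claw": 0}, {"translation": [2, 5, 16], "rotation": [0, 0, 0], "claw": 0}, {"translation": [2, 5, 26], "rotation": [0, 0, 0], "claw": 0}, {"translation": [2, 5, 30], "rotation": [0, 0, 0], "claw": 0}, {"translation": [2, 5, 32], "rotation": [0, 0, 0], "claw": 0}]'

```text
clock: 2.55
tool_pos: [0.4834, -0.2082, 0.0625]
orientation: [179.9, -0.0, -90.0]
force: [-0.9, -1.2, 2.0]
opening: 0.0003
gripper_force: 1.0
```

arm_command --steps '[{"translation": [0, 0, 2], "rotation": [0, 0, 0], "claw": 0}, {"translation": [0, 0, 4], "rotation": [0, 0, 0], "claw": 0}, {"translation": [0, 0, 5], "rotation": [0, 0, 0], "claw": 0}, {"translation": [0, 0, 5], "rotation": [0, 0, 0], "claw": 0}, {"translation": [0, 0, 5], "rotation": [0, 0, 0], "claw": 0}]'

```text
clock: 3.05
tool_pos: [0.4842, -0.2082, 0.0591]
orientation: [-180.0, -0.0, -90.0]
force: [-2.4, -1.9, 6.6]
opening: 0.0004
gripper_force: 3.3
```

arm_command --steps '[{"translation": [0, 0, 0], "rotation": [0, 0, 0], "claw": 0}, {"translation": [0, 0, -20], "rotation": [0, 0, 0], "claw": 0}, {"translation": [0, 0, -60], "rotation": [0, 0, 0], "claw": 0}, {"translation": [0, 0, -110], "rotation": [0, 0, 0], "claw": 0}, {"translation": [0, 0, -150], "rotation": [0, 0, 0], "claw": 0}]'

```text
clock: 3.55
tool_pos: [0.4844, -0.208, 0.2111]
orientation: [-179.9, -0.0, -90.0]
force: [0.7, 0.1, -0.3]
opening: 0.0003
gripper_force: 0.0
```

arm_command --steps '[{"translation": [-50, 0, -30], "rotation": [0, 0, 0], "claw": 0}, {"translation": [-100, 0, -30], "rotation": [0, 0, 0], "claw": 0}, {"translation": [-100, 0, -30], "rotation": [0, 0, 0], "claw": 0}, {"translation": [-100, 0, -30], "rotation": [0, 0, 0], "claw": 0}, {"translation": [-100, 0, -30], "rotation": [0, 0, 0], "claw": 0}]'

```text
clock: 4.05
tool_pos: [0.4839, -0.108, 0.2382]
orientation: [180.0, 0.0, -90.0]
force: [-0.6, -1.0, 1.1]
opening: 0.0005
gripper_force: 0.0
```

```bash
python3 - <<'E'
from h import *
o,p,d=snap('wrist'); print(o['tool_pos'])
h=cv2.cvtColor(p,cv2.COLOR_RGB2HSV)
s=snap('side')[1]
cv2.imwrite('pics/s4.png',np.vstack([cv2.resize(s[140:240,300:460],(640,400),interpolation=2),p[:200]])[:,:,::-1])
E
```

```text
[ 0.48389757 -0.10799746  0.2381761 ]
```

View pics/s4.png

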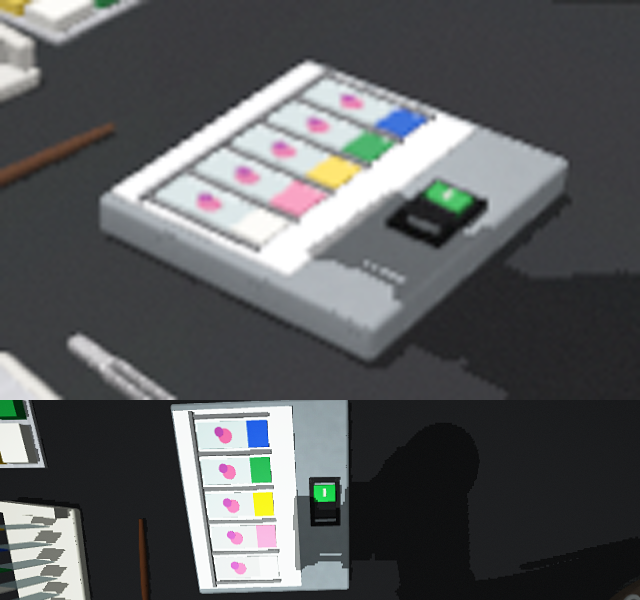

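The light panel looks lit and the green face lies level, so the switch is on. Next is a close look at the yellow block, with the wrist camera placed beyond it in +y.

arm_command --steps '[{"translation": [-50, 0, -15], "rotation": [0, 0, 0], "claw": 0}, {"translation": [-100, 0, -15], "rotation": [0, 0, 0], "claw": 0}, {"translation": [-150, 0, -15], "rotation": [0, 0, 0], "claw": 0}, {"translation": [-200, 0, -15], "rotation": [0, 0, 0], "claw": 0}, {"translation": [-250, 0, -15], "rotation": [0, 0, 0], "claw": 0}]'

```text
clock: 4.65
tool_pos: [0.484, 0.1408, 0.2532]
orientation: [180.0, -0.0, -90.1]
force: [1.3, 0.3, -0.7]
opening: -0.0001
gripper_force: 0.0
```

arm_command --steps '[{"translation": [-40, 0, 0], "rotation": [0, 0, 0], "claw": 0}, {"translation": [-80, 0, 0], "rotation": [0, 0, 0], "claw": 0}, {"translation": [-80, 0, 0], "rotation": [0, 0, 0], "claw": 0}, {"translation": [-80, 0, 0], "rotation": [0, 0, 0], "claw": 0}, {"translation": [-80, 0, 0], "rotation": [0, 0, 0], "claw": 0}]'

```text
clock: 5.15
tool_pos: [0.4842, 0.2187, 0.2529]
orientation: [180.0, -0.0, -90.1]
force: [-0.8, -0.5, 0.0]
opening: 0.0009
gripper_force: 0.0
```

```bash
python3 - <<'E'
from h import *
o,p,d=snap('wrist','w5.png'); h=cv2.cvtColor(p,cv2.COLOR_RGB2HSV); print(o['tool_pos'])
m=cv2.inRange(h,(18,110,40),(33,255,255)); k,L,s,c=cv2.connectedComponentsWithStats(m)
for i in range(1,k):
    if s[i,4]>80:
        n=np.argwhere(L==i)[:,::-1]; Q=dep('wrist',o,n,d); t=abs(Q[:,2]-.067)<.004
        if t.sum()<50: continue
        q=cv2.minAreaRect(n[t].astype(np.float32)); print(s[i],np.median(Q[t],axis=0).round(4),onz('wrist',o,q[0],.067).round(4),onz('wrist',o,cv2.boxPoints(q),.067).round(4).tolist())
E
```

```text
[0.48415309 0.21872422 0.25288112]
[ 327   77   43   36 1046] [0.4589 0.122  0.0676] [[0.459  0.1217 0.067 ]] [[0.4821, 0.1302, 0.067], [0.4746, 0.1037, 0.067], [0.4363, 0.1132, 0.067], [0.4428, 0.1402, 0.067]]
```

View pics/w5.png

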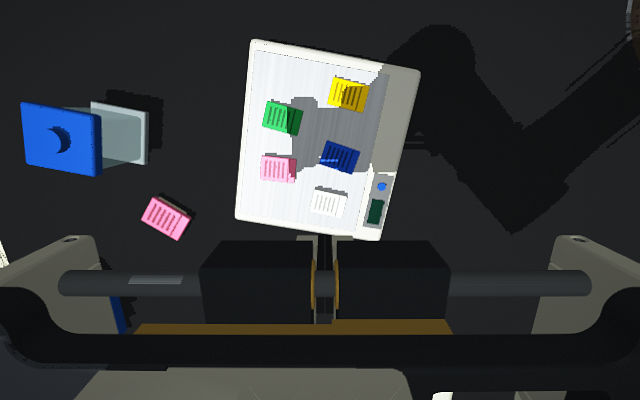

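The wrist view shows the yellow block at (348,95), measuring about 39 by 28 mm, with its top centre at (0.459, 0.122, 0.067). I move above it and then down.

arm_command --steps '[{"translation": [49, 12, 0], "rotation": [0, 0, 0], "claw": 0}, {"translation": [97, 25, 20], "rotation": [0, 0, 0], "claw": 0}, {"translation": [97, 25, 60], "rotation": [0, 0, 0], "claw": 0}, {"translation": [97, 25, 100], "rotation": [0, 0, 0], "claw": 0}, {"translation": [97, 25, 100], "rotation": [0, 0, 0], "claw": 0}]'

```text
clock: 5.7
tool_pos: [0.4561, 0.1196, 0.1496]
orientation: [179.6, -0.2, -90.2]
force: [-0.9, -0.1, -0.0]
opening: 0.0002
gripper_force: 0.0
```

arm_command --steps '[{"translation": [0, 0, 15], "rotation": [0, 0, 0], "claw": 0}, {"translation": [0, 0, 30], "rotation": [0, 0, 0], "claw": 0}, {"translation": [0, 0, 44], "rotation": [0, 0, 0], "claw": 0}, {"translation": [0, 0, 44], "rotation": [0, 0, 0], "claw": 0}, {"translation": [0, 0, 44], "rotation": [0, 0, 0], "claw": 0}]'

```text
clock: 6.2
tool_pos: [0.4599, 0.123, 0.1108]
orientation: [-179.9, 0.0, -90.0]
force: [0.2, -0.6, 0.7]
opening: 0.0006
gripper_force: 0.0
```

arm_command --steps '[{"translation": [0, 0, 3], "rotation": [0, 0, 0], "claw": 0}, {"translation": [0, 0, 3], "rotation": [0, 0, 0], "claw": 0}, {"translation": [0, 0, 3], "rotation": [0, 0, 0], "claw": 0}, {"translation": [0, 0, 3], "rotation": [0, 0, 0], "claw": 0}, {"translation": [0, 0, 3], "rotation": [0, 0, 0], "claw": 0}]'

```text
clock: 6.7
tool_pos: [0.459, 0.1229, 0.1066]
orientation: [-180.0, 0.0, -90.0]
force: [-1.0, 0.1, 0.7]
opening: 0.0004
gripper_force: 0.0
```

arm_command --steps '[{"translation": [0, 0, 0], "rotation": [0, 0, 0], "claw": 0}, {"translation": [0, 0, 0], "rotation": [0, 0, 0], "claw": 0}, {"translation": [0, 0, 0], "rotation": [0, 0, 0], "claw": 0}, {"translation": [0, 0, 0], "rotation": [0, 0, 0], "claw": 0}, {"translation": [0, 0, 0], "rotation": [0, 0, 0], "claw": 0}]'

```text
clock: 7.2
tool_pos: [0.459, 0.1229, 0.1063]
orientation: [180.0, -0.0, -90.0]
force: [-0.5, -0.6, -0.3]
opening: 0.0005
gripper_force: 0.0
```

arm_command --steps '[{"translation": [0, 0, 0], "rotation": [0, 0, 0], "claw": 0}, {"translation": [0, 0, 0], "rotation": [0, 0, 0], "claw": 0}, {"translation": [0, 0, 0], "rotation": [0, 0, 0], "claw": 0}, {"translation": [0, 0, 0], "rotation": [0, 0, 0], "claw": 0}, {"translation": [0, 0, 0], "rotation": [0, 0, 0], "claw": 0}]'

```text
clock: 7.7
tool_pos: [0.459, 0.1229, 0.1064]
orientation: [-180.0, 0.0, -90.0]
force: [0.3, 0.1, 0.2]
opening: 0.0007
gripper_force: 0.0
```

arm_command --steps '[{"translation": [0, 0, 0], "rotation": [0, 0, 0], "claw": 0}, {"translation": [0, 0, 0], "rotation": [0, 0, 0], "claw": 0}, {"translation": [0, 0, 0], "rotation": [0, 0, 0], "claw": 0}, {"translation": [0, 0, 0], "rotation": [0, 0, 0], "claw": 0}, {"translation": [0, 0, 0], "rotation": [0, 0, 0], "claw": 0}]'

```text
clock: 8.2
tool_pos: [0.459, 0.1229, 0.1064]
orientation: [-180.0, 0.0, -90.0]
force: [-0.9, 0.5, 0.1]
opening: 0.0002
gripper_force: 0.0
```

arm_command --steps '[{"translation": [0, 0, 0], "rotation": [0, 0, 0], "claw": 0}, {"translation": [0, 0, 0], "rotation": [0, 0, 0], "claw": 0}, {"translation": [0, 0, 0], "rotation": [0, 0, 0], "claw": 0}, {"translation": [0, 0, 0], "rotation": [0, 0, 0], "claw": 0}, {"translation": [0, 0, 0], "rotation": [0, 0, 0], "claw": 0}]'

```text
clock: 8.7
tool_pos: [0.459, 0.1229, 0.1064]
orientation: [-180.0, 0.0, -90.0]
force: [0.3, 0.6, -0.2]
opening: 0.0003
gripper_force: 0.0
```

arm_command --steps '[{"translation": [0, 0, -30], "rotation": [0, 0, 0], "claw": 0}, {"translation": [0, 0, -70], "rotation": [0, 0, 0], "claw": 0}, {"translation": [0, 0, -110], "rotation": [0, 0, 0], "claw": 0}, {"translation": [50, 0, -110], "rotation": [0, 0, 0], "claw": 0}, {"translation": [100, 0, -110], "rotation": [0, 0, 0], "claw": 0}]'

```text
clock: 9.2
tool_pos: [0.4595, 0.023, 0.2179]
orientation: [-179.8, 0.1, -89.8]
force: [1.5, -0.7, -1.0]
opening: 0.0005
gripper_force: 0.0
```

arm_command --steps '[{"translation": [44, -19, 0], "rotation": [0, 0, 0], "claw": 0}, {"translation": [88, -38, 0], "rotation": [0, 0, 0], "claw": 0}, {"translation": [132, -57, 0], "rotation": [0, 0, 0], "claw": 0}, {"translation": [176, -76, 0], "rotation": [0, 0, 0], "claw": 0}, {"translation": [219, -95, 0], "rotation": [0, 0, 0], "claw": 0}]'

```text
clock: 9.7
tool_pos: [0.5544, -0.1983, 0.2163]
orientation: [-180.0, -0.0, -90.0]
force: [1.8, 0.8, 0.3]
opening: 0.0006
gripper_force: 0.0
```

arm_command --steps '[{"translation": [0, 0, 0], "rotation": [0, 0, 0], "claw": 0}, {"translation": [0, 0, 30], "rotation": [0, 0, 0], "claw": 0}, {"translation": [0, 0, 60], "rotation": [0, 0, 0], "claw": 0}, {"translation": [0, 0, 90], "rotation": [0, 0, 0], "claw": 0}, {"translation": [0, 0, 90], "rotation": [0, 0, 0], "claw": 0}]'

```text
clock: 10.2
tool_pos: [0.551, -0.1955, 0.1224]
orientation: [179.6, 0.1, -90.0]
force: [-0.3, 0.1, -0.5]
opening: 0.0003
gripper_force: 0.0
```

arm_command --steps '[{"translation": [0, 0, 15], "rotation": [0, 0, 0], "claw": 0}, {"translation": [0, 0, 30], "rotation": [0, 0, 0], "claw": 0}, {"translation": [0, 0, 44], "rotation": [0, 0, 0], "claw": 0}, {"translation": [0, 0, 52], "rotation": [0, 0, 0], "claw": 0}, {"translation": [0, 0, 52], "rotation": [0, 0, 0], "claw": 0}]'

```text
clock: 10.7
tool_pos: [0.5539, -0.196, 0.0745]
orientation: [180.0, -0.0, -90.0]
force: [0.1, 0.2, -0.1]
opening: 0.0005
gripper_force: 0.0
```

arm_command --steps '[{"translation": [0, 0, 0], "rotation": [0, 0, 0], "claw": 0}, {"translation": [0, 0, 0], "rotation": [0, 0, 0], "claw": 0}, {"translation": [0, 0, 0], "rotation": [0, 0, 0], "claw": 0}, {"translation": [0, 0, 0], "rotation": [0, 0, 0], "claw": 0}, {"translation": [0, 0, 0], "rotation": [0, 0, 0], "claw": 0}]'

```text
clock: 11.2
tool_pos: [0.5541, -0.1961, 0.0746]
orientation: [-180.0, 0.0, -90.0]
force: [-0.2, 0.1, -0.2]
opening: 0.0005
gripper_force: 0.0
```

arm_command --steps '[{"translation": [0, 0, 0], "rotation": [0, 0, 0], "claw": 0}, {"translation": [0, 0, 0], "rotation": [0, 0, 0], "claw": 0}, {"translation": [0, 0, 0], "rotation": [0, 0, 0], "claw": 0}, {"translation": [0, 0, 0], "rotation": [0, 0, 0], "claw": 0}, {"translation": [0, 0, 0], "rotation": [0, 0, 0], "claw": 0}]'

```text
clock: 11.7
tool_pos: [0.554, -0.1961, 0.0743]
orientation: [180.0, -0.0, -90.0]
force: [-0.1, -0.0, -0.2]
opening: 0.0003
gripper_force: 0.0
```

arm_command --steps '[{"translation": [0, 0, 0], "rotation": [0, 0, 0], "claw": 0}, {"translation": [0, 0, 0], "rotation": [0, 0, 0], "claw": 0}, {"translation": [0, 0, 0], "rotation": [0, 0, 0], "claw": 0}, {"translation": [0, 0, 0], "rotation": [0, 0, 0], "claw": 0}, {"translation": [0, 0, 0], "rotation": [0, 0, 0], "claw": 0}]'

```text
clock: 12.2
tool_pos: [0.554, -0.1962, 0.0744]
orientation: [180.0, -0.0, -90.0]
force: [0.3, -0.5, -0.0]
opening: 0.0004
gripper_force: 0.0
```

arm_command --steps '[{"translation": [0, 0, 0], "rotation": [0, 0, 0], "claw": 0}, {"translation": [0, 0, 0], "rotation": [0, 0, 0], "claw": 0}, {"translation": [0, 0, 0], "rotation": [0, 0, 0], "claw": 0}, {"translation": [0, 0, 0], "rotation": [0, 0, 0], "claw": 0}, {"translation": [0, 0, 0], "rotation": [0, 0, 0], "claw": 0}]'

```text
clock: 12.7
tool_pos: [0.554, -0.1961, 0.0744]
orientation: [-180.0, -0.0, -90.0]
force: [-0.6, -0.2, 0.4]
opening: 0.0004
gripper_force: 0.0
```

```bash
python3 - <<'E'
from h import *
o,p,d=snap('side'); print(o['tool_pos'])
q=snap('scene')[1]
cv2.imwrite('pics/s6.png',np.vstack([cv2.resize(a,(480,300),interpolation=2) for a in (p[100:250,280:520],q[150:320,120:392])])[:,:,::-1])
E
```

```text
[ 0.55398743 -0.19614489  0.07438295]
```

View pics/s6.png

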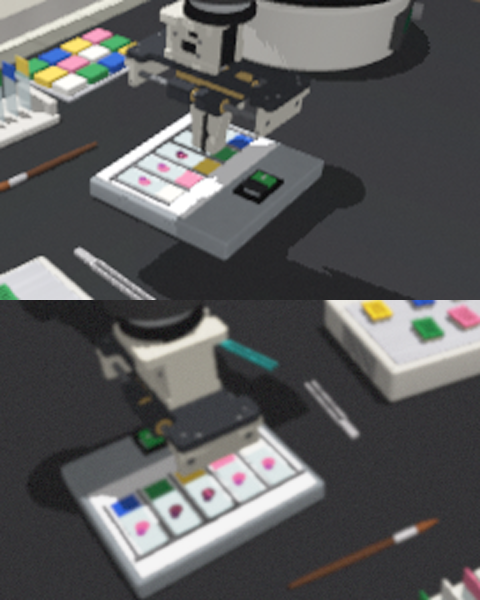

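The fingertips point at the yellow label from about 23 mm above it, the rocker is on, and nothing has moved. I hand the job in.

```bash
python3 -c "
from plant import ctrl
print(ctrl.close_job())"
```

```text
the job is handed in; nothing more can be done
None
```

The job is handed in (no verdict was returned): I switched the light on, pointed at the yellow block for over two seconds, and finished pointing about 23 mm above the yellow slide's writing end, with no sign in the readings or pictures of anything else touched or moved.

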